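# Nest the staining tray on the rocker and strap it down with the tension spring

## Robot

A 6-joint arm with a two-finger parallel gripper is mounted at the origin on a cart in front of the work surface, level with it; the furniture and walls round the work are solid. World frame = base frame: x ahead of the robot, y to its left, z up, the work surface at z = 0. Lengths are in m, angles in rad, forces in N, time in s.
With the tool pointing down it reaches from about 0.25 to 0.8 m from the base axis. Payload 3.9 kg.
Tool frame: the origin (TCP) lies at the very end of the fingers, on their centre line; the grasp point (between the pads) lies 19 mm behind it; z points along the fingers, y is the line along which they close (so a half turn about z gives the same grasp; the last joint's range is limited). The gripper opens to 85 mm and grips with 20 to 120 N. Pads are 22 mm wide; open, the fingers measure 114 mm over their backs; the gripper's body (76 mm by 85 mm) begins 54 mm behind the grasp point. The pads swing forward as they close: fully open they stand 13 mm farther back than shut.
Start: joints at [1.192, 0.26, -0.138, 1.173, 0, 1.571], TCP at [0.194, 0.488, 0.231] pointing down, gripper open.
Joint ranges: [-2.78, 2.78], [-0.83, 1.72], [-1.28, 1.37], [-1.9, 2.12], [-1.57, 1.48], [-3.14, 3.14]. Speed limits (rad/s): [2.57, 2.57, 3.14, 3.14, 3.14, 3.14].

## Interface

Orientations are given as [roll, pitch, yaw] about the fixed x, y, z axes, in that order (R = Rz(yaw) Ry(pitch) Rx(roll)).
In Python, from rig import robot gives the robot as it stands. Calls block until the motion is done:
- robot.movep(position, orientation): joint-space move of the TCP to a pose.
- robot.move_straight(position, max_speed=0.15, ori=None, f_stop=None): straight line of the TCP; ori=None keeps the orientation; max_speed is the mean speed in m/s. With f_stop (N) it stops when the force on the tool has changed by that much, and returns True; else False.
- robot.movej(angles): joint-space move.
- robot.set_gripper(opening, f_grip=None): finger opening in m; f_grip is the grip in N (None keeps the last); returns when the fingers have stopped.
- robot.pause(seconds).
- robot.ik(position, orientation): joint angles nearest the present ones, or None.
- robot.read_camera(name): name is "scene" or "top"; returns the picture (384x512x3 uint8, red, green, blue); there is no depth.
- robot.camera_model(name): a dict with "vfov" (degrees; the focal length in pixels is half the picture's height over the tangent of half this angle, whatever the lens; pixels are square), "cx", "cy" (the principal point, pixels), "R" (3x3) and "t" (3): a world point X has camera coordinates R X + t. Camera axes: x right, y down, z forward; pixel columns grow to the right and rows downward; lengths in m; the calibration is good to about 2 mm. A picture is of the moment at which its call begins. camera_model takes no time and is no camera call.
A pose or a line that the arm cannot do raises robot.MotionError and nothing moves.
- robot.sign_off(): hands the job in; it is judged then, once.
Trained networks look in the newest picture that a camera, given by its name, has taken for a name from the list of things; names that differ only in an ending like _2 or _b are one class to them, and where a whole thing is asked for, a point or a joint stands for the part that bears it (a point fixed in the world has none). Each returns a list of dicts, best first, with "conf" (0 to 1); they miss things now and then, are a little off and sometimes report something else, mostly with a low value. They report only what shows in the picture. A call takes as long as a camera call. They do not tell look-alikes from the thing itself.
- robot.recognise(camera, thing): "position" ([column, row] in pixels, amid what is visible of it).
Readings, each from a call of its own:
- robot.read_clock(): time.
- robot.read_q(): joint angles.
- robot.read_qvel(): joint speeds.
- robot.read_tau(): joint torques, N m.
- robot.read_tool_pos(): TCP position.
- robot.read_ee_rot(): TCP orientation.
- robot.read_wrist_force(): force on the tool from outside, world axes, zero at the start.
- robot.read_torque(): the same for the moment, N m.
- robot.read_finger_gap(): finger opening in m.
- robot.read_grip_force(): force on a finger pad.
Only numpy, scipy, OpenCV 4.12 (cv2) and the standard library are available. Lean on these libraries where they do the work, as an engineer would, in place of code of your own. Each camera call takes 0.05 s, during which the arm holds its last target. There are 200 camera calls.

## Task

The see-saw rocker has stopped with its platform tilted towards you. Turn the white staining tray so that its outline matches the grey carrier tray on the platform and set it down, fully nested, without dropping it; then push the spring's hook through the hole in the steel lug behind the trays, and with the hook in place stretch the spring over the trays and put its eye over the post in front, down onto the neck below the head, so that the tray stays strapped down when you let go. Do not push the other things on the bench about.

Things in the scene. Friction and masses are not known exactly. Their poses are not given: they have to be found in the camera images.
- rocker: See-saw rocker, fixed to the bench: white box 150 x 200 x 54 mm high with a dark-topped plate (214 x 196 mm, x by y) pivoting 112 mm above the bench. On the plate: grey carrier tray, behind it a steel lug with a hole, in front of it a steel post. Origin: middle of its underside, z up, x away from the robot, y left.
- platform (a joint): Tilt of the rocker's plate (rad) about the rocker's level y axis; 0 is level, positive has the front edge (post's side) down and the back edge (lug's side) up. It stands between 0.38 and 0.49; its gearing holds it firmly and it does not give under normal pushes.
- carrier_seat (a point): Middle of the grey carrier tray's inner floor, 3 mm above the tilted plate. Axes are the plate's: x up the slope from post to lug, y left to the carrier's wide end, z square out of the plate (leans towards the robot). Carrier: fixed, open, 18 mm deep inside, walls 2.5 mm, flared 10 degrees, the staining tray's outline with 2 mm to spare all round when the tray stands on its floor.
- staining_tray: White plastic tray, 130 g, 28 mm high, 150 mm long (y), 112 mm wide (x) at its +y end, 84 mm at -y, sides narrowing 5 mm to the bottom; floor 3 mm, walls 2.5 mm. A wall 10 mm thick along its middle (x = 0, from y = -69 to 69 mm) with top 24 mm above the underside: pinch that at mid-tray. Origin: centre of underside, z up. Nested: origin and axes on carrier_seat's, rim 28 mm above it.
- tray_wide_end (a point): Middle of the staining tray's wide end, on the rim (tray frame: 0, 70, 28 mm).
- lug_hole (a point): Centre of the 13 mm round hole, running along y, in the steel lug behind the carrier; axes as carrier_seat. The lug is an upright plate 26 mm wide (x), 6 mm thick (y), top 13 mm above this point. From carrier_seat it is at (87, -8.5, 37) mm. The hook's leg goes in from the lug's left (+y) face, moving right (-y).
- post_neck (a point): Middle of the neck of the steel post in front of the carrier; axes as carrier_seat. The post points along z: shoulder 15 mm across up to 4 mm below this point, neck 7 mm across up to 6 mm above it, then a head 11 mm across with its top 12 mm above it. From carrier_seat it is at (-87, 0, 37) mm.
- hold_spring: Tension spring, 155 mm, 210 g, with two upright blue tabs. Origin: underside below the coil, z up, x from eye to hook (on the rocker: with the plate's x); coil axis at z = 7 mm, coil 14 mm across. Hook tab: block at x = 18 to 44 mm, 12 mm wide, z = 0 to 28. Hook: 5 mm wire from the tab to (70, 0, 7), its leg then to the right to (67, -22, 7) mm. Strapped, underside 30 mm above carrier_seat.
- hook_bend (a point): Bend of the hook, on the wire's axis, where the leg begins (hold_spring frame: 70, 0, 7 mm).
- hook_tip (a point): Free end of the hook's leg (hold_spring frame: 67, -22, 7 mm).
- hook_tab (a point): Grip point in the hook's tab (hold_spring frame: 31, 0, 21 mm).
- spring_pull (a joint): Stretch of the spring (m), 0 at rest, at most 0.06. The eye end slides along the spring's -x and does not bend or twist against the hook end. It takes 2.6 N to start and 220 N/m more (9 N at 0.03). Bend to eye centre is 138 mm at rest. Strapped it is stretched about 0.026; coming over the post's head needs about 0.032.
- eye_tab (a point): Grip point in the eye end's tab, a block 26 mm long (x), 12 mm wide, 28 mm high, point 7 mm below its top; at rest at (-41, 0, 21) mm in the hold_spring frame. Let go with the hook in its hole, the spring lies on the tray's rims, this tab over the tray's front part.
- spring_eye (a point): Centre of the eye: a level ring of 4 mm wire with an 18 mm hole, at coil-axis height, 27 mm beyond (-x) the middle of the eye tab; at rest at (-68, 0, 7) mm in the hold_spring frame.
- timer: White bench timer, 64 x 68 x 18 mm; leave it. Origin: centre of its underside.
- tape_roll: Roll of masking tape lying flat, 80 mm across, 18 mm high; leave it. Origin: centre of its underside.
- marker_black: Black and white marker pen, 122 mm, lying along its y near the bench's front edge; leave it. Origin: centre of its underside.
- agar_dish: Round dish, 60 mm across, 16 mm high; leave it. Origin: centre of its underside.
- jar_blue: Small jar with a blue lid, 52 mm across, 69 mm high; leave it. Origin: centre of its underside.
- pipette: White pipette with a yellow button, 232 mm, lying along its y near the bench's front edge; leave it. Origin: underside, near its middle.
Mind the look-alikes: they are no part of the job. There is more than one size of the staining_tray; the job needs the larger.

How it is judged:
On the way, in this order (a step that is already met when the one before it is completed fails the run):
1. the staining tray is set down in the carrier tray, fully nested, and let go (x of staining_tray in the frame of carrier_seat between -0.006 and 0.006 m and y of staining_tray in the frame of carrier_seat between -0.006 and 0.006 m and z of staining_tray in the frame of carrier_seat between -0.004 and 0.004 m and y of tray_wide_end in the frame of carrier_seat above 0.05 m and angle between the z axis of staining_tray and the z axis of carrier_seat, either way round below 0.06 rad and angle between the x axis of staining_tray and the x axis of carrier_seat, either way round below 0.09 rad and contact force between the fingers and staining_tray below 0.3 N), for 0.2 s.
2. the spring's hook is through the lug's hole, tray still nested (y of hook_tip in the frame of lug_hole below -0.006 m and y of hook_bend in the frame of lug_hole above 0.003 m and x of hook_tip in the frame of lug_hole between -0.012 and 0.01 m and z of hook_tip in the frame of lug_hole between -0.01 and 0.01 m and x of hook_bend in the frame of lug_hole between -0.012 and 0.01 m and z of hook_bend in the frame of lug_hole between -0.01 and 0.01 m and x of staining_tray in the frame of carrier_seat between -0.006 and 0.006 m and y of staining_tray in the frame of carrier_seat between -0.006 and 0.006 m and z of staining_tray in the frame of carrier_seat between -0.004 and 0.004 m and y of tray_wide_end in the frame of carrier_seat above 0.05 m and angle between the z axis of staining_tray and the z axis of carrier_seat, either way round below 0.06 rad and angle between the x axis of staining_tray and the x axis of carrier_seat, either way round below 0.09 rad), for 0.2 s.
At the end, for the whole second after the job is handed in: Tray on the carrier's floor, wide ends together (6 mm sideways, 4 mm high, 0.06 rad flat, 0.09 rad turn); hook's leg through the lug's hole (tip 6 mm beyond its middle); eye round the post's neck under the head (9 mm, height 6 mm), spring stretched over 15 mm; tray and spring at rest (all of step 2 and x of spring_eye in the frame of post_neck between -0.009 and 0.009 m and y of spring_eye in the frame of post_neck between -0.009 and 0.009 m and z of spring_eye in the frame of post_neck between -0.006 and 0.006 m and value of joint spring_pull above 0.015 m and linear speed of each of staining_tray, hold_spring below 0.02 m/s); the robot touches nothing.
It fails at once if the staining tray is dropped (moves faster than 0.5 m/s with no finger on it, a fall of over 13 mm) (linear speed of staining_tray above 0.5 m/s and contact force between the fingers and staining_tray below 0.1 N).
It fails at once if a bystander on the bench is pushed more than 30 mm (distance of any of timer, tape_roll, marker_black, agar_dish, jar_blue, pipette from where it was at the start of the episode above 0.03 m).
It also fails if it takes over 72 s, if anything falls off the work surface, if the arm or the gripper's body presses on something with over 40 N, if the wrist force passes 120 N, or if a joint passes its speed limit or range.

## Working session

There is one attempt and no reset: what is moved stays moved. The work goes in short steps, each a Python script; the robot and the scene stay as the last script left them, time stands still between calls to the robot, and variables do not carry over. Pictures are saved under pics/ and viewed, at most 10 in all, crops included, and the job is handed in when it is done.

```bash
mkdir -p pics; python3 - <<'E'
from rig import robot
import cv2,numpy as np
for c in("scene","top"):
    im=robot.read_camera(c); cv2.imwrite(f"pics/{c}0.png",cv2.resize(im[:,:,::-1],(800,600),interpolation=cv2.INTER_CUBIC))
    m=robot.camera_model(c);print(c,m)
    for t in["rocker","carrier_seat","staining_tray","tray_wide_end","lug_hole","post_neck","hold_spring","hook_bend","hook_tip","hook_tab","eye_tab","spring_eye"]:
        print(t,[(np.round(d["position"],1).tolist(),round(d["conf"],2)) for d in robot.recognise(c,t)])
E
```

```text
scene {'vfov': 54.61063379567141, 'cx': 256.77798613929906, 'cy': 190.32856876192542, 'R': array([[ 7.98702145e-01, -6.01726295e-01,  5.90987609e-04],
       [-3.36510333e-01, -4.47481188e-01, -8.28565859e-01],
       [ 4.98834320e-01,  6.61578455e-01, -5.59891301e-01]]), 't': array([-0.42922981,  0.27189577,  1.03816121])}
rocker [([209.3, 161.9], 0.61)]
carrier_seat [([205.5, 148.3], 0.67), ([300.9, 278.4], 0.58), ([215.7, 244.4], 0.52)]
staining_tray [([328.3, 315.9], 0.78), ([269.4, 229.4], 0.71)]
tray_wide_end [([327.6, 311.2], 0.8), ([208.0, 151.3], 0.73), ([266.8, 231.6], 0.7)]
lug_hole [([208.4, 152.8], 0.96)]
post_neck [([207.2, 150.8], 0.68)]
hold_spring [([307.8, 278.2], 0.59)]
hook_bend [([304.1, 279.1], 0.56)]
hook_tip []
hook_tab [([307.0, 279.3], 0.85), ([216.0, 226.6], 0.67), ([208.6, 151.2], 0.42)]
eye_tab [([170.7, 191.8], 0.47), ([307.5, 282.4], 0.43), ([302.1, 278.8], 0.4)]
spring_eye [([206.9, 152.3], 0.61), ([299.5, 277.7], 0.43), ([264.6, 232.0], 0.22)]
top {'vfov': 45.85786091230092, 'cx': 253.9069597950244, 'cy': 185.44949874726314, 'R': array([[-0.02469015, -0.99961557,  0.01261411],
       [-0.99435872,  0.02325438, -0.10348895],
       [ 0.10315583, -0.01509811, -0.99455061]]), 't': array([-0.04775637,  0.51961721,  1.54790996])}
rocker [([138.7, 171.2], 0.6)]
carrier_seat [([132.3, 174.0], 0.86)]
staining_tray [([262.0, 190.9], 0.77), ([363.9, 208.2], 0.72)]
tray_wide_end [([260.9, 191.0], 0.67), ([363.8, 207.6], 0.62), ([131.3, 174.0], 0.62)]
lug_hole [([137.7, 172.8], 0.33)]
post_neck []
hold_spring [([331.0, 194.8], 0.69)]
hook_bend [([328.9, 194.4], 0.63)]
hook_tip [([334.0, 198.7], 0.43), ([131.6, 175.9], 0.2)]
hook_tab [([330.7, 192.2], 0.69)]
eye_tab [([331.6, 205.6], 0.56), ([329.5, 201.0], 0.28)]
spring_eye []
```

View pics/scene0.png

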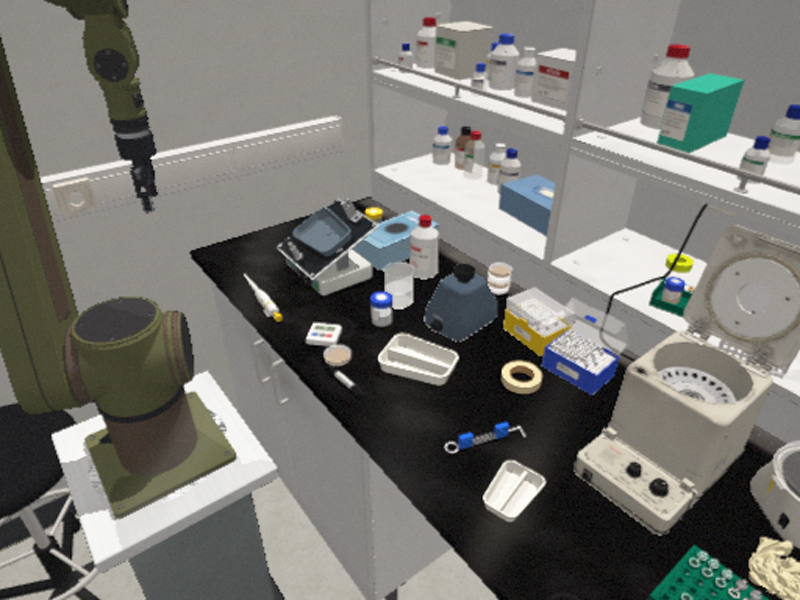

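View pics/top0.png

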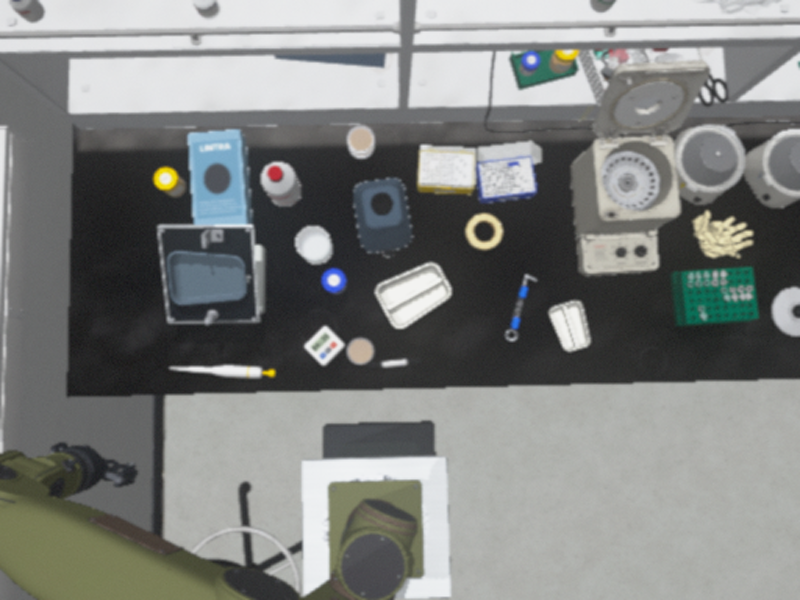

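Both views show the larger tray mid-bench (scene 418,358; top 413,294 in the enlarged pictures), the smaller look-alike to the right, the spring at top (520,308), and the rocker on the left at top (210,272), post in front and lug behind. Next I zoom in on the rocker and segment the tray and spring.

```bash
cat > h.py <<'E'
from rig import robot
import cv2,numpy as np
from scipy.spatial.transform import Rotation as Ro
def img(c,n=4): return np.mean([robot.read_camera(c).astype(float) for _ in range(n)],0)
def K(m):
    f=192/np.tan(np.radians(m["vfov"])/2); return f
def proj(c,X):
    m=robot.camera_model(c); Y=np.atleast_2d(X)@np.array(m["R"]).T+np.array(m["t"]); f=K(m)
    return np.c_[m["cx"]+f*Y[:,0]/Y[:,2], m["cy"]+f*Y[:,1]/Y[:,2]]
def onz(c,uv,z):
    m=robot.camera_model(c);R=np.array(m["R"]);C=-R.T@np.array(m["t"]);f=K(m)
    d=R.T@np.array([(uv[0]-m["cx"])/f,(uv[1]-m["cy"])/f,1]); return C+d*(z-C[2])/d[2]
E
python3 - <<'E'
from h import *
ims={c:img(c) for c in("top","scene")}
np.savez("ims.npz",**ims)
def tile(c,x,y,w=80,h=60,s=5):
    return cv2.resize(ims[c][y:y+h,x:x+w,::-1].clip(0,255).astype(np.uint8),None,fx=s,fy=s,interpolation=cv2.INTER_LANCZOS4)
cv2.imwrite("pics/rock.png",np.hstack([tile("top",96,138,50,75,8),tile("top",128,138,50,75,8)]))
cv2.imwrite("pics/rock2.png",np.hstack([tile("scene",172,120,80,75,8)]))
cv2.imwrite("pics/ts.png",np.vstack([np.hstack([tile("top",225,160),tile("top",300,165)]),np.hstack([tile("scene",232,200),tile("scene",275,255)])]))
E
```

```text
(no output)
```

View pics/rock.png

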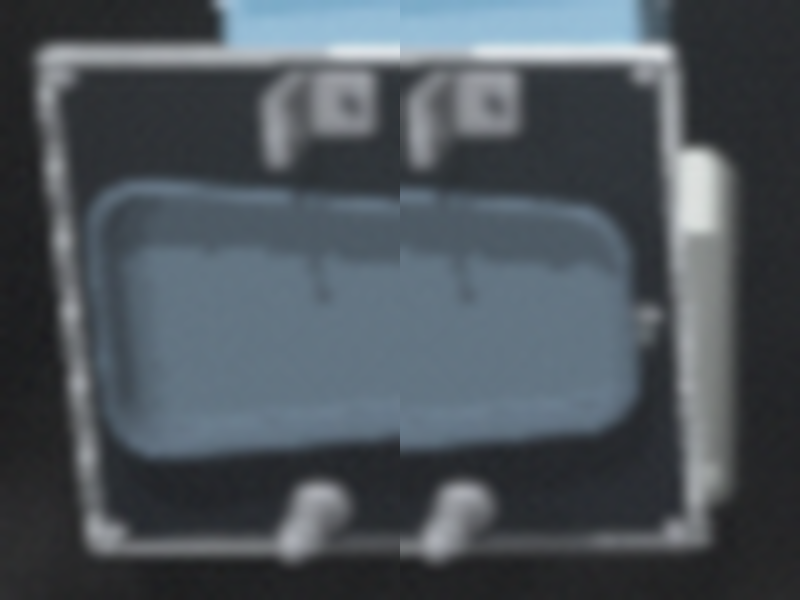

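View pics/rock2.png

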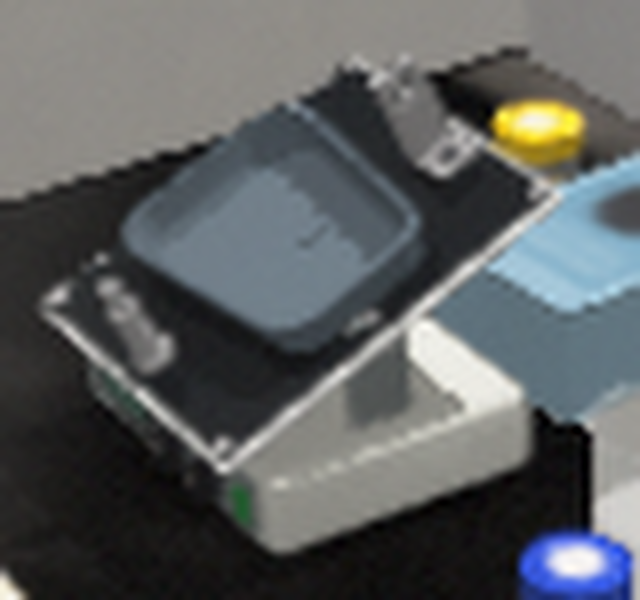

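View pics/ts.png

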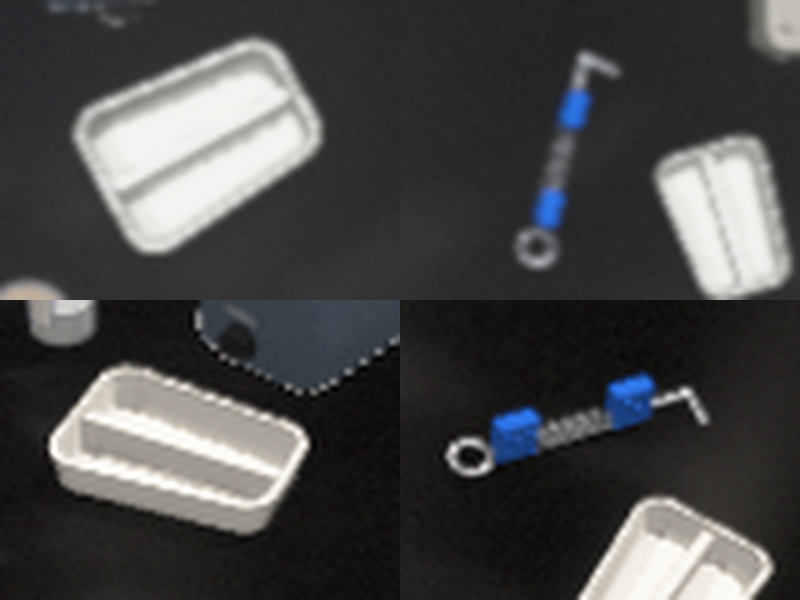

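The crops show the rocker plate's corners (post head at top-crop 297,545, lug at 283,120), the large tray with its wide end on the image's left-lower side or right—to be fitted—and the spring with hook up, leg to the right. I fit models to these.

```bash
cat > fit.py <<'E'
from h import *
from scipy.optimize import least_squares, minimize
D=np.load("ims.npz")
def tl(u,v,ox,oy,s=8): return [(u+.5)/s-.5+ox,(v+.5)/s-.5+oy]
def seatpose(p):  # rx,ry,yaw,tilt,h -> R, origin(carrier_seat)
    Rz=Ro.from_euler("z",p[2]); R=(Rz*Ro.from_euler("y",-p[3])).as_matrix()
    return R, np.array([p[0],p[1],.112])+R@np.array([0,0,p[4]+.003])
def trayhulls(p,cr=.02):
    def quad(z):
        g=.005*(1-z/.028); c=np.array([[-.056+g,.075-g],[.056-g,.075-g],[.042-g,-.075+g],[-.042+g,-.075+g]])
        o=[]
        for i in range(4):
            a=c[i];b=c[(i+1)%4];d=c[i-1];e=(b-a)/np.linalg.norm(b-a);f=(d-a)/np.linalg.norm(d-a)
            for t in np.linspace(0,1,7): o.append((1-t)**2*(a+f*cr)+2*t*(1-t)*a+t*t*(a+e*cr))
        return np.c_[np.array(o),np.full(len(o),z)]
    return [np.vstack([quad(0),quad(.028)])]
def springhulls(p):
    B=np.array([[x,y,z] for x in(-.013,.013) for y in(-.006,.006) for z in(0,.028)])
    return [B+[.031,0,0],B+[-.041,0,0]]
def fit(masks,hulls,p0,S=8):
    def cost(p):
        R=Ro.from_euler("z",p[2]).as_matrix(); c=0
        for cam,(x,y,w,h,M) in masks.items():
            im=np.zeros((h*S,w*S),np.uint8)
            for H in hulls(p):
                uv=proj(cam,H@R.T+[p[0],p[1],0]); q=((uv-[x,y]+.5)*S-.5)
                cv2.fillConvexPoly(im,cv2.convexHull(np.round(q*16).astype(np.int32)),1,shift=4)
            c+=np.sum(im!=M)/S/S
        return c
    best=None
    for q in p0:
        r=minimize(cost,q,method="Nelder-Mead",options=dict(initial_simplex=np.array([q]+[np.array(q)+d for d in np.diag([.01,.01,.15])]),xatol=1e-5,fatol=1e-3))
        if best is None or r.fun<best.fun: best=r
    return best
def mask(c,x,y,w,h,fn,S=8):
    a=cv2.resize(D[c][y:y+h,x:x+w].astype(np.float32),None,fx=S,fy=S,interpolation=cv2.INTER_LINEAR)
    m=fn(a).astype(np.uint8)
    m=cv2.morphologyEx(m,cv2.MORPH_CLOSE,np.ones((9,9)))
    return (x,y,w,h,m)
def biggest_at(m,u,v):
    n,l,st,ce=cv2.connectedComponentsWithStats(m[4]); k=1+np.argmin([np.hypot(*(ce[i]-[u,v])) - (0 if st[i,4]>2000 else -1e4) for i in range(1,n)])
    cs,_=cv2.findContours((l==k).astype(np.uint8),0,2); o=np.zeros_like(m[4]);cv2.fillPoly(o,cs,1); return m[:4]+(o,)
E
python3 - <<'E'
from fit import *
wh=lambda a:a.mean(2)>115
mt={"top":biggest_at(mask("top",225,160,80,60,wh),320,240),"scene":biggest_at(mask("scene",232,200,70,56,wh),290,240)}
c=onz("top",[264.5,189],.02)
r=fit(mt,trayhulls,[[c[0],c[1],a] for a in np.arange(0,6.28,.785)]); print("tray",r.x,r.fun,mt["top"][4].mean()*4800,mt["scene"][4].mean()*70*56)
# opposite orientation for comparison
r2=fit(mt,trayhulls,[[r.x[0],r.x[1],r.x[2]+np.pi]]);print(r2.x,r2.fun)
bl=lambda a:(a[...,2]-a[...,0])>60
ms={"top":mask("top",300,165,50,60,bl),"scene":mask("scene",275,255,80,60,bl)}
c=onz("top",[331,196.5],.02)
s=fit(ms,springhulls,[[c[0],c[1],a] for a in(-.2,0,-.4)]);print("spring",s.x,s.fun,ms["top"][4].mean()*3000,ms["scene"][4].mean()*4800)
# rocker
T=lambda u,v:tl(u,v,96,138) if u<400 else tl(u-400,v,128,138)
S=lambda u,v:tl(u,v,172,120)
obs=[("top",(-.107,-.098,-.003),T(708,547)),("top",(-.107,.098,-.003),T(88,552)),("top",(.107,.098,-.003),T(38,45)),("top",(.107,-.098,-.003),T(677,47)),
("top",(-.087,0,.049),T(297,545)),
("scene",(-.107,-.098,-.003),S(222,470)),("scene",(-.107,.098,-.003),S(42,303)),("scene",(.107,-.098,-.003),S(557,190)),("scene",(-.087,0,.049),S(108,285))]
def res(p,full=False):
    R,o=seatpose(p); e=np.array([proj(c,o+R@np.array(X))[0]-uv for c,X,uv in obs]); 
    return e if full else np.r_[e.ravel(),(p[4])/.01]
c=onz("top",T(370,300),.112)
q=least_squares(res,[c[0],c[1],0,.43,0],loss="soft_l1");print("rock",q.x);print(np.round(res(q.x,True),2).tolist())
np.savez("est.npz",tray=r.x,spring=s.x,rock=q.x)
R,o=seatpose(q.x);print(o)
for c in("top","scene"):
    off,=[dict(top=(96,138),scene=(172,120))[c]]
    for n,X in dict(lughole=(.087,-.0085,.037),lugtop=(.087,-.0085,.05),lugfootplate=(.087,-.0085,0),post=(-.087,0,.049),rimL=(0,.0777,.018),rimR=(0,-.0777,.018),rimB=(.0517,0,.018),rimF=(-.0517,0,.018)).items():
        uv=proj(c,o+R@np.array(X))[0]; print(c,n,np.round((uv-off+.5)*8-.5))
E
```

```text
tray [ 0.51167706 -0.09413914  0.46750379] 179.5625 1346.40625 1137.7968749999998
[ 0.5097643  -0.09350235  3.60894355] 349.71875Traceback (most recent call last):
  File "<stdin>", line 11, in <module>
  File "fit.py", line 32, in fit
    r=minimize(cost,q,method="Nelder-Mead",options=dict(initial_simplex=np.array([q]+[np.array(q)+d for d in np.diag([.01,.01,.15])]),xatol=1e-5,fatol=1e-3))
    res = _minimize_neldermead(fun, x0, args, callback, bounds=bounds,
                               **options)
    fxr = func(xr)
    fx = function(np.copy(x), *(wrapper_args + args))
  File "fit.py", line 26, in cost
    uv=proj(cam,H@R.T+[p[0],p[1],0]); q=((uv-[x,y]+.5)*S-.5)
  File "h.py", line 8, in proj
    m=robot.camera_model(c); Y=np.atleast_2d(X)@np.array(m["R"]).T+np.array(m["t"]); f=K(m)
ValueError: time passes only in moves, steps and waits
```

```bash
cat >> h.py <<'E'
CM={c:robot.camera_model(c) for c in("top","scene")}
class _C: pass
def proj(c,X):
    m=CM[c]; Y=np.atleast_2d(X)@np.array(m["R"]).T+np.array(m["t"]); f=K(m)
    return np.c_[m["cx"]+f*Y[:,0]/Y[:,2], m["cy"]+f*Y[:,1]/Y[:,2]]
E
cat > run.py <<'E'
from fit import *
wh=lambda a:a.mean(2)>115
mt={"top":biggest_at(mask("top",225,160,80,60,wh),320,240),"scene":biggest_at(mask("scene",232,200,70,56,wh),290,240)}
r=fit(mt,trayhulls,[[.5117,-.0941,.4675]]); print("tray",r.x,r.fun)
for c in mt: q=fit({c:mt[c]},trayhulls,[r.x]); print(c,q.x,q.fun,mt[c][4].sum()/64)
bl=lambda a:(a[...,2]-a[...,0])>60
ms={"top":mask("top",300,165,50,60,bl),"scene":mask("scene",275,255,80,60,bl)}
c=onz("top",[331,196.5],.02)
s=fit(ms,springhulls,[[c[0],c[1],a] for a in(-.2,0,-.4)]);print("spring",s.x,s.fun)
for c in ms: q=fit({c:ms[c]},springhulls,[s.x]); print(c,q.x,q.fun,ms[c][4].sum()/64)
T=lambda u,v:tl(u,v,96,138) if u<400 else tl(u-400,v,128,138)
S=lambda u,v:tl(u,v,172,120)
obs=[("top",(-.107,-.098,-.003),T(708,547)),("top",(-.107,.098,-.003),T(88,552)),("top",(.107,.098,-.003),T(38,45)),("top",(.107,-.098,-.003),T(677,47)),
("top",(-.087,0,.049),T(297,545)),
("scene",(-.107,-.098,-.003),S(222,470)),("scene",(-.107,.098,-.003),S(42,303)),("scene",(.107,-.098,-.003),S(557,190)),("scene",(-.087,0,.049),S(108,285))]
def res(p,full=False):
    R,o=seatpose(p); e=np.array([proj(c,o+R@np.array(X))[0]-uv for c,X,uv in obs]); 
    return e if full else np.r_[e.ravel(),(p[4])/.01]
c=onz("top",T(370,300),.112)
q=least_squares(res,[c[0],c[1],0,.43,0],loss="soft_l1");print("rock",q.x);print(np.round(res(q.x,True),2).tolist())
np.savez("est.npz",tray=r.x,spring=s.x,rock=q.x)
R,o=seatpose(q.x);print(o)
for c in("top","scene"):
    off=dict(top=(96,138),scene=(172,120))[c]
    for n,X in dict(lughole=(.087,-.0085,.037),lugtop=(.087,-.0085,.05),lugfootplate=(.087,-.0085,0),post=(-.087,0,.049),rimL=(0,.0777,.018),rimR=(0,-.0777,.018),rimB=(.0517,0,.018),rimF=(-.0517,0,.018)).items():
        uv=proj(c,o+R@np.array(X))[0]; print(c,n,np.round((uv-off+.5)*8-.5))
E
python3 run.py
```

```text
tray [ 0.51166372 -0.09444856  0.46370988] 180.4375
top [ 0.51141832 -0.09919851  0.43376597] 144.359375 1346.40625
scene [ 0.51155102 -0.09395105  0.4689147 ] 30.359375 1137.796875
spring [ 0.4797071  -0.3315711  -0.29003639] 64.984375
top [ 0.47970097 -0.33398136 -0.28937718] 13.546875 85.1875
scene [ 0.48023653 -0.32989186 -0.27994765] 36.25 168.71875
rock [ 0.55174779  0.33334564 -0.02372142  0.42206645  0.00216636]
[[-0.37, 0.24], [0.41, -0.37], [0.17, 0.41], [-0.27, 0.26], [-0.58, 0.45], [0.36, 0.07], [-0.22, 0.05], [1.68, -0.07], [0.3, -0.11]]
[0.549632   0.33339583 0.11671298]
top lughole [286. 122.]
top lugtop [278. 130.]
top lugfootplate [309.  99.]
top post [292. 549.]
top rimL [101. 320.]
top rimR [487. 320.]
top rimB [284. 196.]
top rimF [304. 441.]
scene lughole [408.  88.]
scene lugtop [398.  69.]
scene lugfootplate [438. 143.]
scene post [110. 284.]
scene rimL [204. 160.]
scene rimR [360. 280.]
scene rimB [360. 154.]
scene rimF [197. 283.]
```

```bash
cat >> h.py <<'E'
def rz(y): return Ro.from_euler("z",y).as_matrix()
def ori(R): return Ro.from_matrix(R).as_euler("xyz").tolist()
def Rtray(R,s): return np.c_[s*R[:,1],s*R[:,0],-R[:,2]]     # pinch along body x
def Rspr(R,s): return np.c_[-s*R[:,0],s*R[:,1],-R[:,2]]     # pinch along body y
def plate():
    p=np.load("est.npz")["rock"]; R=(Ro.from_euler("z",p[2])*Ro.from_euler("y",-p[3])).as_matrix()
    return R,np.array([p[0],p[1],.112])+R@np.array([0,0,p[4]+.003])
def body(p): return rz(p[2]),np.array([p[0],p[1],0.])
E
python3 - <<'E'
from h import *
e=np.load("est.npz"); RP,oP=plate()
tr=[.5116,-.0955,.47]; RT,oT=body(tr); RS,oS=body(e["spring"])
ik=lambda o,R,x,Rt:robot.ik((o+R@np.array(x)).tolist(),ori(Rt))
f=lambda q:None if q is None else np.round(q,2).tolist()
for s in(1,-1):
    print(s,"tray",f(ik(oT,RT,[0,0,.006],Rtray(RT,s))),f(ik(oT,RT,[0,0,.2],Rtray(RT,s))),"nest",f(ik(oP,RP,[0,0,.006],Rtray(RP,s))),f(ik(oP,RP,[0,0,.09],Rtray(RP,s))))
    print(s,"spr",f(ik(oS,RS,[.031,0,.003],Rspr(RS,s))),"lug",f(ik(oP,RP,[.049,.03,.033],Rspr(RP,s))),f(ik(oP,RP,[.049,.03,.1],Rspr(RP,s))),"eye",f(ik(oP,RP,[-.06,0,.05],Rspr(RP,s))),f(ik(oP,RP,[-.06,0,.1],Rspr(RP,s))))
print(robot.read_clock())
E
```

```text
1 tray [-0.18, 0.45, -0.5, 0.61, -0.0, 0.92] [-0.18, 0.27, -0.21, 1.09, -0.0, 0.92] nest [0.68, 0.32, -0.46, 0.46, -0.27, 2.23] [0.72, 0.21, -0.39, 0.66, -0.28, 2.27]
1 spr [-0.59, 0.58, -0.26, 0.73, 0.0, -0.3] lug [0.68, 0.35, -0.28, 0.61, -0.27, 0.66] [0.71, 0.27, -0.22, 0.76, -0.28, 0.69] eye [0.78, 0.23, -0.55, 0.5, -0.3, 0.76] [0.81, 0.16, -0.5, 0.62, -0.31, 0.79]
-1 tray [-0.18, 0.45, -0.5, 0.61, 0.0, -2.23] [-0.18, 0.27, -0.21, 1.09, 0.0, -2.23] nest [0.68, 0.32, -0.46, 0.46, -0.27, -0.91] [0.72, 0.21, -0.39, 0.66, -0.28, -0.87]
-1 spr [-0.59, 0.58, -0.26, 0.73, 0.0, 2.84] lug [0.68, 0.35, -0.28, 0.61, -0.27, -2.48] [0.71, 0.27, -0.22, 0.76, -0.28, -2.45] eye [0.78, 0.23, -0.55, 0.5, -0.3, -2.39] [0.81, 0.16, -0.5, 0.62, -0.31, -2.35]
1.7
```

```bash
python3 - <<'E'
from h import *
RP,oP=plate(); RT,oT=body([.5116,-.0955,.47]); o=ori(Rtray(RT,1))
robot.set_gripper(.045,40)
robot.movep((oT+[0,0,.09]).tolist(),o)
print(robot.move_straight((oT+[0,0,.006]).tolist(),.12,f_stop=8),robot.read_tool_pos())
ims={c:img(c,2) for c in("top","scene")}
robot.set_gripper(.0,40); print(robot.read_finger_gap(),robot.read_grip_force(),robot.read_tool_pos())
robot.move_straight((oT+[0,0,.20]).tolist(),.2)
print(robot.read_finger_gap(),robot.read_wrist_force())
robot.movep((oP+RP@[0,0,.075]).tolist(),ori(Rtray(RP,1)))
ims={c:img(c,2) for c in("top","scene")}; np.savez("ims2.npz",**ims)
t=lambda c,x,y:cv2.resize(ims[c][y:y+90,x:x+80,::-1].clip(0,255).astype(np.uint8),None,fx=5,fy=5,interpolation=cv2.INTER_CUBIC)
cv2.imwrite("pics/pre.png",np.hstack([t("top",92,130),t("scene",170,105)]))
for c,off in(("top",(92,130)),("scene",(170,105))):
  for z0 in(0,.075-.006):
    g=lambda X:np.round((proj(c,oP+RP@np.array(X))[0]-off+.5)*5-.5).tolist()
    print(c,[g((x,y,z0+.028)) for x,y in((.049,.075),(-.049,.075),(-.0,.075),(0,-.075),(.042,-.07),(-.042,-.07))])
print(robot.read_clock(),robot.read_tool_pos())
E
```

```text
False [ 0.5121927  -0.09544637  0.00646057]
0.008819354713094809 41.51960492134094 [ 0.51189539 -0.0955983   0.00638295]
0.008821151731006005 [-0.34470796  0.23432919 -1.34449984]
top [[75.0, 170.0], [90.0, 316.0], [82.0, 244.0], [317.0, 244.0], [305.0, 181.0], [313.0, 306.0]]
top [[41.0, 201.0], [57.0, 353.0], [49.0, 278.0], [295.0, 278.0], [282.0, 212.0], [291.0, 342.0]]
scene [[180.0, 131.0], [86.0, 205.0], [133.0, 167.0], [228.0, 239.0], [267.0, 203.0], [181.0, 271.0]]
scene [[142.0, 66.0], [44.0, 141.0], [94.0, 103.0], [189.0, 173.0], [229.0, 136.0], [140.0, 206.0]]
8.95 [0.51947464 0.33325026 0.18515946]
```

View pics/pre.png

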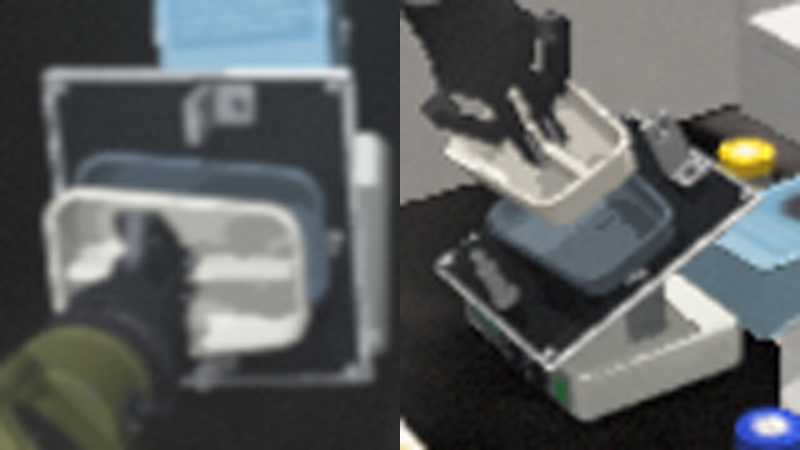

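```bash
python3 - <<'E'
from h import *
RP,oP=plate(); 
loc=lambda:np.round(RP.T@(np.array(robot.read_tool_pos())-oP)*1e3,2)
F=lambda:np.round(RP.T@np.array(robot.read_wrist_force()),2)
Y=.0015
robot.move_straight((oP+RP@[0,Y,.03]).tolist(),.1); print(loc(),F())
print(robot.move_straight((oP+RP@[0,Y,-.004]).tolist(),.03,f_stop=6),loc(),F())
robot.pause(.1);print(loc(),F(),robot.read_clock())
E
```

```text
[ 0.1   1.37 29.94] [-0.98 -0.41 -0.77]
True [-0.35  1.81  4.66] [-0.1  -0.49  4.28]
[-0.37  1.81  4.64] [-0.07 -0.11  5.34] 10.4667
```

```bash
python3 - <<'E'
from h import *
RP,oP=plate(); 
loc=lambda:RP.T@(np.array(robot.read_tool_pos())-oP)
F=lambda:np.round(RP.T@np.array(robot.read_wrist_force()),2)
c=np.array([0,.0015,.0054]); go=lambda d,v=.02,f=None:robot.move_straight((oP+RP@(c+d)).tolist(),v,f_stop=f)
go([0,0,0])
for d in np.array([[1,0,0],[-1,0,0],[0,1,0],[0,-1,0]])*.006:
    s=go(d,.015,4.); l=loc(); print(s,np.round(l*1e3,2),F()); go([0,0,0])
print(robot.read_clock())
E
```

```text
True [0.03 1.92 4.78] [1.17 0.36 1.02]
True [-2.59  2.21  5.51] [ 1.03  0.35 -0.51]
True [-0.77  5.41  4.77] [ 1.69 -0.23  1.19]
True [-1.01  1.59  5.1 ] [-0.07  0.72 -0.86]
13.1083
```

```bash
sed -i 's/^def res(p,full=False):/def res(p,full=False):\n    p=np.r_[p[:4],H]/; s/^    return e if full.*/    return e if full else e.ravel()/; s/^q=least.*/for H in(.0022,.0004):\n    q=least_squares(res,[c[0],c[1],0,.43],loss="soft_l1");print(q.x,seatpose(np.r_[q.x,H])[1])/; /^np.savez/,$d' run.py
python3 run.py | tail -2; python3 - <<'E'
from h import *
RP,oP=plate(); 
loc=lambda:np.round(RP.T@(np.array(robot.read_tool_pos())-oP)*1e3,2)
F=lambda:np.round(RP.T@np.array(robot.read_wrist_force()),2)
robot.move_straight((oP+RP@[-.0013,.0033,.0056]).tolist(),.02);print(loc(),F())
print(robot.move_straight((oP+RP@[-.0013,.0033,.002]).tolist(),.02,f_stop=6),loc(),F())
robot.set_gripper(.035,40);robot.pause(.3);print(loc(),F())
robot.move_straight((oP+RP@[-.0013,.0033,.11]).tolist(),.2)
RS,oS=body(np.load("est.npz")["spring"])
robot.movep((oS+[0,0,.2]+RS@[.031,0,0]).tolist(),ori(Rspr(RS,1)))
ims={c:img(c,2) for c in("top","scene")}; np.savez("ims3.npz",**ims)
t=lambda c,x,y:cv2.resize(ims[c][y:y+75,x:x+80,::-1].clip(0,255).astype(np.uint8),None,fx=5,fy=5,interpolation=cv2.INTER_CUBIC)
cv2.imwrite("pics/nest.png",np.vstack([np.hstack([t("top",92,135),t("scene",170,115)]),]))
print(robot.read_clock())
E
```

```text
[ 0.55175503  0.33333309 -0.02374059  0.42217545] [0.54962495 0.33338367 0.11674344]
[ 0.55137214  0.33400714 -0.0227424   0.41637275] [0.54999738 0.33403841 0.11510951]
[-1.47  2.68  5.34] [-0.93  0.06 -0.66]
True [-1.28  2.89  4.75] [-0.17 -0.58  4.76]
[-3.    2.46  3.7 ] [-0.14 -0.07 -0.42]
17.5333
```

View pics/nest.png

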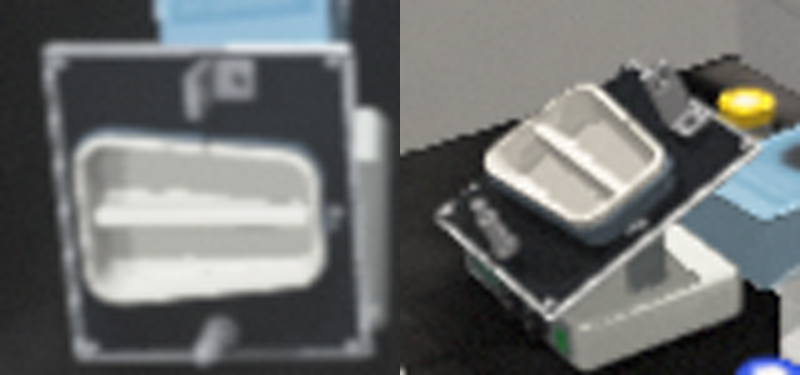

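The tray is nested (seen in both views, wide ends together). Now the spring.

```bash
cat >> h.py <<'E'
def plate(): return (Ro.from_euler("z",-.023)*Ro.from_euler("y",-.418)).as_matrix(), np.array([.5495,.3339,.1148])
def status():
    R,o=plate(); print(np.round(R.T@(np.array(robot.read_tool_pos())-o)*1e3,2),"F",np.round(R.T@np.array(robot.read_wrist_force()),2),"t",robot.read_clock(),"gap",robot.read_finger_gap())
def pics(name,w=100,h=75,s=4,at=(0,0,0)):
    R,o=plate(); L=[]
    for c in("top","scene"):
        im=img(c,2); x,y=np.round(proj(c,o+R@np.array(at))[0]).astype(int)-[w//2,h//2]; print(c,"off",x,y)
        L.append(cv2.resize(im[y:y+h,x:x+w,::-1].clip(0,255).astype(np.uint8),None,fx=s,fy=s,interpolation=cv2.INTER_CUBIC))
    cv2.imwrite(f"pics/{name}.png",np.hstack(L))
E
python3 - <<'E'
from h import *
RP,oP=plate(); RS,oS=body([.4797,-.3335,-.289]); g=np.array([.031,0,.003]); oo=ori(Rspr(RS,1))
robot.set_gripper(.04,80)
robot.movep((oS+RS@g+[0,0,.06]).tolist(),oo)
print(robot.move_straight((oS+RS@g).tolist(),.1,f_stop=8)); p=np.array(robot.read_tool_pos());print(p-oS-RS@g)
robot.set_gripper(0,80); print(robot.read_finger_gap(),np.array(robot.read_tool_pos())-oS-RS@g)
robot.move_straight((oS+RS@g+[0,0,.2]).tolist(),.2)
tgt=lambda s:(oP+RP@(np.array(s)+g)).tolist()
robot.movep(tgt([.0195,.034,.075]),ori(Rspr(RP,1)))
robot.move_straight(tgt([.0195,.034,.0315]),.08)
status(); pics("ins",50,66,8,(.087,.02,.037))
for c in("top","scene"): print(c,proj(c,oP+RP@[.0865,.012,.0385]),proj(c,oP+RP@[.087,-.0085,.037]))
E
```

```text
False
[ 0.00072102 -0.00045403  0.00084953]
0.010659567948678748 [ 0.00080255 -0.00045536  0.00113283]
[50.54 33.98 34.37] F [ 0.24  0.36 -2.28] t 23.85 gap 0.01071819760746764
top off 97 120
scene off 194 96
top [[124.6659807  153.12769006]] [[131.33626613 152.86049967]]
scene [[219.63792367 129.0454451 ]] [[222.59140954 131.05600752]]
```

View pics/ins.png

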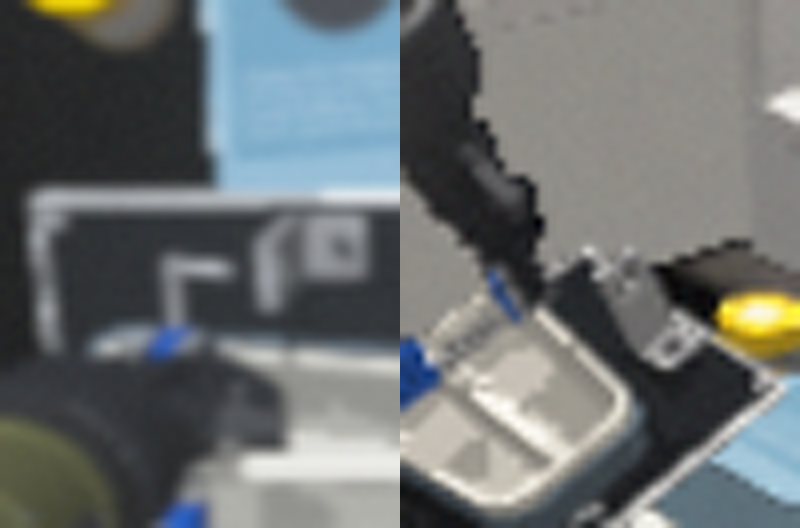

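Hook tip is at top-crop (232,270), left of the lug at its hole's height (predicted 275,263), about 1.5 mm low; I shift up slope slightly and insert with a force stop.

```bash
python3 - <<'E'
from h import *
RP,oP=plate()
go=lambda p,v=.03,f=None:robot.move_straight((oP+RP@np.array(p)).tolist(),v,f_stop=f)
go([.0517,.030,.0345]); status()
print(go([.0517,0.0015,.0345],.03,5)); status(); robot.pause(.1); pics("ins2",50,66,8,(.087,.02,.037))
E
```

```text
[51.83 29.75 34.69] F [-0.61  0.19 -1.26] t 24.3417 gap 0.010317023979587305
False
[51.75  1.7  34.52] F [-1.17 -0.6  -1.91] t 25.4417 gap 0.010349098655441208
top off 97 120
scene off 194 96
```

View pics/ins2.png

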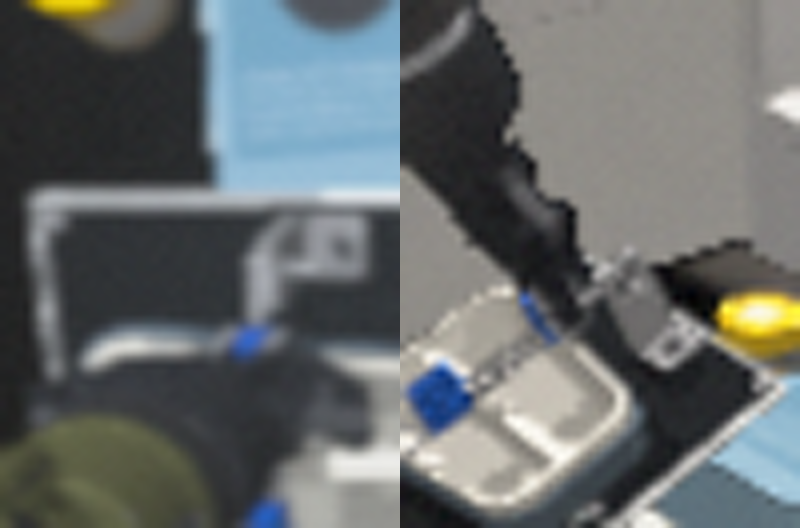

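No contact on the way and the hook sits at the lug; a gentle tug downhill confirms it.

```bash
python3 - <<'E'
from h import *
RP,oP=plate()
go=lambda p,v=.03,f=None:robot.move_straight((oP+RP@np.array(p)).tolist(),v,f_stop=f)
print(go([.0397,0.0015,.0345],.02,4)); status()
p=RP.T@(np.array(robot.read_tool_pos())-oP)
print(go(p+[.0005,0,-.006],.02,3)); status()   # down on to the rims
robot.set_gripper(.03,80); robot.pause(.4); status()
p=RP.T@(np.array(robot.read_tool_pos())-oP)
go(p+[0,0,.06],.15); 
go([-.06,0,.14],.3)
q=robot.read_q(); 
pics("lie",80,75,5,(0,0,.03))
E
```

```text
True
[46.12  1.53 34.32] F [ 2.2  -0.26 -0.06] t 26.1583 gap 0.010384023067900853
True
[46.73  1.4  32.03] F [1.09 0.29 2.31] t 26.3833 gap 0.010664163926369765
[46.22  1.21 31.95] F [ 0.66 -0.7  -0.06] t 27.1083 gap 0.03012693777290613
top off 91 142
scene off 165 108
```

View pics/lie.png

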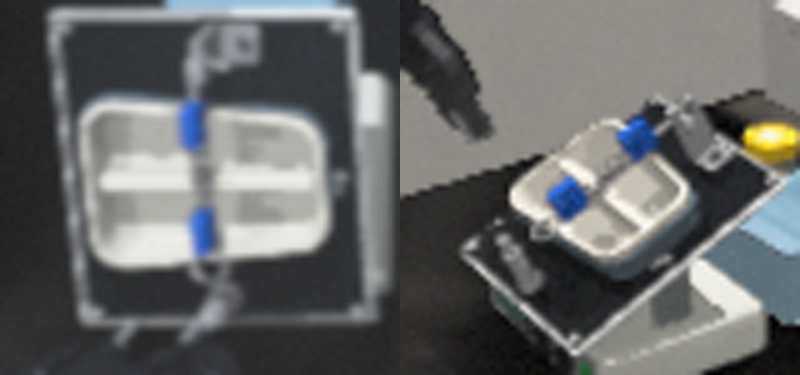

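The spring lies across the tray with its hook in the lug, and the eye points at the post (blue tabs at top-crop 192,125 and 203,230). I check tab positions numerically against the model, then grasp the eye tab.

```bash
python3 - <<'E'
from h import *
RP,oP=plate()
B=np.array([[x,y,z] for x in np.linspace(-.013,.013,5) for y in(-.006,.006) for z in(0,.028)])
for c in("top","scene"):
    a=img(c,3).astype(np.float32); m=np.clip((a[...,2]-a[...,0]-25)/60,0,1)
    for X0 in(.0142+.031,.0142-.041):
        P=B+[X0,0,.028]; uv=proj(c,oP+RP.dot(P.T).T); h=cv2.convexHull(uv.astype(np.float32))[:,0]
        mo=cv2.moments(h); pc=np.array([mo["m10"],mo["m01"]])/mo["m00"]
        u,v=np.round(pc).astype(int); r=6; w=m[v-r:v+r+1,u-r:u+r+1]*((a[v-r:v+r+1,u-r:u+r+1,2]-a[v-r:v+r+1,u-r:u+r+1,0])>50)
        g=np.mgrid[-r:r+1,-r:r+1]; ob=np.array([u+(w*g[1]).sum()/w.sum(),v+(w*g[0]).sum()/w.sum()])
        J=np.array([(proj(c,oP+RP@(np.array([X0,0,.028])+d))-proj(c,oP+RP@[X0,0,.028]))[0]/1e-3 *1e-3 for d in np.eye(3)[:2]*1e-3]).T
        print(c,X0,"pred",np.round(pc,2),"obs",np.round(ob,2),"area",w.sum(),cv2.contourArea(h),"dxy mm",np.round(np.linalg.solve(J,ob-pc),2))
    # post head bright blob
    uv=proj(c,oP+RP@[-.087,0,.049])[0]; u,v=np.round(uv).astype(int); print(c,"post pred",np.round(uv,2),u,v); print(a[v-4:v+5,u-5:u+6].mean(2).astype(int))
E
```

```text
top 0.045200000000000004 pred [129.27 166.16] obs [128.82 166.35] area 41.766663 58.62673077074578 dxy mm [-0.62  1.47]
top -0.0268 pred [131.1  187.84] obs [130.89 187.78] area 34.705555 57.59686131787021 dxy mm [0.2  0.68]
top post pred [132.09 206.19] 132 206
[[ 47  48  47  51  78 116 141 143 127 107  92]
 [ 47  49  51  68 108 146 160 154 135 107  89]
 [ 63  65  68  92 139 167 165 151 130 102  80]
 [ 99  99 103 119 152 174 166 145 122  95  79]
 [119 124 130 129 135 150 147 132 110  89  80]
 [ 97 121 130 115 102 109 104  88  73  60  55]
 [ 95 123 120  94  74  69  62  50  45  43  41]
 [ 96 110  96  73  58  51  47  44  45  43  42]
 [ 71  75  66  58  52  52  51  49  46  45  42]]
scene 0.045200000000000004 pred [212.76 135.77] obs [212.1  135.12] area 44.422222 55.52506691054441 dxy mm [0.61 6.04]
scene -0.0268 pred [198.41 147.03] obs [197.99 147.11] area 40.82222 56.20374370506033 dxy mm [-1.31  1.26]
scene post pred [185.33 155.39] 185 155
[[ 38  37  35  35  69  54  47  46  74  72 103]
 [ 39  36  44  56 132  91  45  45  43  54  69]
 [ 36  36  69  69  52  47  41  37  34  34  43]
 [ 50  47  48  52  61  72  66  46  37  35  30]
 [ 93  63  47  48 105 147 133  72  39  37  31]
 [114  49  48  43 116 147 128  88  63  42  35]
 [ 95  49  46  40  51  97 112 138 130  74  33]
 [ 49  48  41  37  38  89 115 122 143  93  38]
 [ 71  52  43  41  38  85 145 141 124 107  66]]
```

```bash
cat > eye.py <<'E'
from h import *
RP,oP=plate()
def tcp(E,th):   # eye centre (plate frame), tilt
    Q=Ro.from_euler("y",th).as_matrix(); return np.array(E)+Q@[.027,0,-.004], RP@Q
def go(E,th,v=.04,f=None):
    p,R=tcp(E,th); return robot.move_straight((oP+RP@p).tolist(),v,ori=ori(Rspr(R,1)),f_stop=f)
def est(th):
    Q=Ro.from_euler("y",th).as_matrix(); p=RP.T@(np.array(robot.read_tool_pos())-oP)
    print("eye",np.round((p-Q@[.027,0,-.004])*1e3,2),"F",np.round(RP.T@np.array(robot.read_wrist_force()),2),"t",robot.read_clock())
E
python3 - <<'E'
from eye import *
robot.set_gripper(.035,90)
E0=np.array([-.0542,.0008,.0355])
p,R=tcp(E0+[0,0,.05],0); robot.movep((oP+RP@p).tolist(),ori(Rspr(R,1)))
print(go(E0,0,.1,8)); est(0)
robot.set_gripper(0,90); print(robot.read_finger_gap()); est(0)
go([-.053,.0005,.056],.13,.04); est(.13)
go([-.0865,-.0003,.0575],.125,.03); robot.pause(.1); est(.125); print(robot.read_finger_gap())
E
```

```text
False
eye [-54.03   1.15  36.14] F [-0.52 -0.09  1.18] t 29.95
0.00983259580004168
eye [-53.53   1.46  36.48] F [-0.71 -0.44  6.53] t 30.2917
eye [-52.64   0.32  55.5 ] F [ 1.51  0.47 -1.66] t 30.8667
eye [-83.49   0.53  57.83] F [ 8.33 -0.19 -6.07] t 32.2333
0.009812579621806448
```

```bash
python3 - <<'E'
from eye import *
go([-.0898,-.0008,.0570],.125,.02); robot.pause(.15); est(.125)
s=go([-.0898,-.0008,.0460],.06,.02,5); est(.06); print(s)
E
```

```text
eye [-86.1    0.39  57.54] F [ 9.55  0.81 -5.07] t 32.7
eye [-86.28   0.44  46.76] F [ 9.51 -0.42 -3.84] t 33.3167
False
```

The eye has gone below the head's top with no resistance; I continue down, release and back off.

```bash
python3 - <<'E'
from eye import *
print(go([-.0898,-.0008,.0370],.005,.02,6)); est(.005); 
s=go([-.0898,-.0008,.0350],0,.01,5);est(0);print(s)
# check: ease towards the lug; neck should take the pull
go([-.0835,-.0008,.0365],0,.02); robot.pause(.1); est(0)
E
```

```text
True
eye [-84.84   0.89  40.14] F [ 4.42 -1.07  2.02] t 33.6583
eye [-84.67   0.9   40.  ] F [ 2.86 -1.24  3.42] t 33.8917
True
eye [-84.93   0.84  39.17] F [-3.15 -0.38 23.95] t 34.3083
```

```bash
python3 - <<'E'
from eye import *
def tilt():
    R=Ro.from_euler("xyz",robot.read_ee_rot()).as_matrix(); Q=RP.T@np.c_[-R[:,0],R[:,1],-R[:,2]]; print("rot",np.round(Ro.from_matrix(Q).as_euler("xyz"),4),"M",np.round(RP.T@np.array(robot.read_torque()),2))
tilt(); est(0)
p,R=tcp([-.0855,-.0003,.0405],0.0); go([-.0865,-.0003,.0405],0,.02); robot.pause(.1); est(0); tilt()
go([-.0885,-.0003,.0395],0.02,.02); robot.pause(.1); est(0.02); tilt()
E
```

```text
rot [0.005  0.0025 0.0014] M [-0.    1.86 -0.15]
eye [-84.93   0.84  39.17] F [-3.15 -0.38 23.95] t 34.3083
eye [-84.18   0.34  40.72] F [ 8.09  0.1  -5.06] t 34.8083
rot [ 0.0007 -0.0041 -0.0016] M [ 0.08 -0.57  0.08]
eye [-84.85   0.49  40.79] F [ 6.59 -1.47  3.68] t 35.1917
rot [ 0.001   0.0131 -0.0022] M [-0.35 -1.11 -0.01]
```

```bash
python3 - <<'E'
from eye import *
go([-.0865,-.0003,.0412],0,.02); robot.pause(.1); est(0)
for x in(-.085,-.0835,-.082,-.0805,-.079):
    go([x,-.0003,.0412],0,.02); robot.pause(.05); est(0)
ims={c:img(c,3) for c in("top","scene")}; np.savez("ims4.npz",**ims)
for c in("top","scene"):
  for t in("spring_eye","post_neck"): print(c,t,[(np.round(d["position"],1).tolist(),round(d["conf"],2)) for d in robot.recognise(c,t)], np.round(proj(c,oP+RP@[-.087,0,.037])[0],1))
E
```

```text
eye [-84.2    0.21  41.14] F [ 8.98 -0.21 -6.52] t 35.5917
eye [-83.01   0.16  41.19] F [ 9.2  -0.3  -5.54] t 35.8917
eye [-81.62   0.13  41.25] F [ 8.76 -0.14 -4.74] t 36.1917
eye [-8.090e+01  4.000e-02  4.122e+01] F [ 5.99  0.26 -3.48] t 36.4917
eye [-8.074e+01 -1.000e-02  4.118e+01] F [ 2.87  1.45 -3.05] t 36.7917
eye [-80.6  -0.1  41.1] F [-2.71  3.58  1.91] t 37.0917
top spring_eye [] [133.  204.9]
top post_neck [([143.3, 160.2], 0.97)] [133.  204.9]
scene spring_eye [] [186.8 157.6]
scene post_neck [([211.6, 157.9], 0.65), ([206.9, 141.7], 0.37)] [186.8 157.6]
```

The pull is taken up at x ≈ −80.7 mm, so the ring is round the post. Release and measure.

```bash
cat > chk.py <<'E'
from eye import *
from scipy.optimize import least_squares
def chk():
    B=np.array([[x,y,z] for x in(-.013,.013) for y in(-.006,.006) for z in(-.014,.014)]); A={c:img(c,3).astype(np.float32) for c in("top","scene")}
    for n,x0 in(("hook tab",.045),("eye tab",-.055)):
        obs={}
        for c,a in A.items():
            m=(a[...,2]-a[...,0]); u,v=np.round(proj(c,oP+RP@[x0,0,.044])[0]).astype(int); r=6; w=m[v-r:v+r+1,u-r:u+r+1]; w=np.clip(w-35,0,60); g=np.mgrid[-r:r+1,-r:r+1]
            obs[c]=np.array([u+(w*g[1]).sum()/w.sum(),v+(w*g[0]).sum()/w.sum()])
        def pr(c,p):
            mo=cv2.moments(cv2.convexHull(proj(c,oP+(RP@(B+p).T).T).astype(np.float32))); return np.array([mo["m10"],mo["m01"]])/mo["m00"]
        q=least_squares(lambda p:np.r_[[pr(c,p*1e-3)-obs[c] for c in obs]].ravel(),[x0*1e3,0,44],x_scale=1.,diff_step=1e-2)
        print(n,"centre mm",np.round(q.x,1),"res",np.round(q.fun,2))
    print("t",robot.read_clock())
E
python3 - <<'E'
from chk import *
go([-.0803,-.0001,.0400],0,.02,6); est(0)
robot.set_gripper(.03,90); robot.pause(.2); est(0)
p=RP.T@(np.array(robot.read_tool_pos())-oP)
robot.move_straight((oP+RP@(p+[0,0,.06])).tolist(),.15)
robot.move_straight((oP+RP@(p+[-.1,-.05,.15])).tolist(),.3)
robot.pause(.2); status(); chk()
E
```

```text
eye [-8.055e+01 -3.000e-02  4.071e+01] F [-2.4   1.1   8.06] t 37.8417
eye [-80.26  -0.33  39.86] F [ 0.29 -0.17  0.04] t 38.375
[-152.88  -50.21  184.98] F [0.45 0.67 0.45] t 39.75 gap 0.02992366875362665
hook tab centre mm [44.8 -0.  48.1] res [ 0.04  0.08  0.1  -0.04]
eye tab centre mm [-55.1   0.4  45.3] res [-0.03  0.06  0.07 -0.  ]
t 40.05
```

```bash
python3 - <<'E'
from chk import *
o=ori(Rspr(RP,1)); mv=lambda p,v,f=None:robot.move_straight((oP+RP@np.array(p)).tolist(),v,ori=o,f_stop=f)
robot.set_gripper(0,30)
mv([-.0575,.0003,.085],.2); print(mv([-.0575,.0003,.045],.025,6)); status()
mv([-.0575,.0003,.085],.15); mv([-.155,-.05,.185],.3); robot.pause(.3); status(); chk()
E
```

```text
True
[-57.52   0.17  55.85] F [0.05 0.15 2.05] t 42.4333 gap -0.00013160575247309788
[-154.79  -50.01  184.2 ] F [ 0.5  -0.01  1.1 ] t 43.725 gap 9.143556766510334e-05
hook tab centre mm [45.   0.2 46.7] res [-0.04  0.08  0.11 -0.01]
eye tab centre mm [-54.6   0.   45.1] res [ 0.07  0.09  0.1  -0.05]
t 44.025
```

```bash
python3 -c "
from rig import robot
print(robot.sign_off())"
```

```text
the job is handed in; nothing more can be done
None
```

I nested the large tray in the carrier, put the hook through the lug's hole and stretched the eye onto the post's neck below the head. I handed the job in after about 44 s; sign-off returned no verdict, and this final state rests on force and camera measurements, since my picture views were used up.

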